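# Collect the red napkin rings on the skewer

## Task

Take the wooden-handled skewer from its stand, push it through both red napkin rings where they stand in their block, and lift the two off together without touching the rings with the gripper. Then lay the skewer back across both forks of its stand, the way round it was, so that the two red rings hang on it between the forks, and let go.

Things in the scene. Friction and masses are not known exactly. Their poses are not given: they have to be found in the camera images.
- skewer: Skewer, 70 g: dark wooden handle 16 mm wide (x), 20 high (z), y = -50 to 65 mm, then a round steel rod of 6 mm to the tip at y = 215 mm. Origin on the axis of handle and rod, where to grip from above; y points to the tip, z up. Starts level across the stand's forks, along the stand's y, origin at about y = -120 mm of the stand (8 mm more or less).
- red_ring_1: Red napkin ring, 56 mm outside, hole 40, 20 wide, 25 g. Origin: middle of the hole; y: the hole's level axis. Stands on edge, 1.5 mm play, middle 46 mm above the worktop, in a fixed wooden block (70 x 67 mm in x, y, 36 high) that covers its lower 16 mm. A like block with blue rings, not wanted, is about 100 mm nearer or farther in x; which varies.
- red_ring_2: Second red ring, like the first, in the same block and in line with it, 30 mm farther along +y (so the block's middle is midway between them). The skewer enters from the -y side, where the space beside the block is free.
- stand: Fixed stand: wooden base 70 x 190 x 12 mm, two steel forks at y = -75 and 75 mm: flat saddles 34 mm wide, prongs flaring to 58 mm at 20 mm higher. Saddle tops are 90 mm (-y, under the handle's front) and 97 mm (+y, under the rod) up, so the skewer's axis lies level 100 mm up, grip free beyond the -y end. Origin: middle of the base's underside; z up.

How it is judged:
By the outcome, as a careful person would: the job done as asked, in the order asked, and still so for the second after the job is handed in, with the robot touching nothing.
It also fails if it takes over 58 s, if anything falls off the work surface, if the arm or the gripper's body presses on something with over 40 N, if the wrist force passes 120 N, or if a joint passes its speed limit or range.

## Robot

A 6-joint arm with a two-finger parallel gripper is mounted at the origin on a cart in front of the work surface, level with it; the furniture and walls round the work are solid. World frame = base frame: x ahead of the robot, y to its left, z up, the work surface at z = 0. Lengths are in m, angles in rad, forces in N, time in s.
With the tool pointing down it reaches from about 0.35 to 0.725 m from the base axis. Payload 4.3 kg.
Tool frame: the origin (TCP) lies on the centre line of the jaws, within the pads' length; the fingertips stand 17 mm ahead of it and the grasp point (between the pads) lies 2 mm behind it; z points along the fingers, y is the line along which they close (so a half turn about z gives the same grasp; the last joint's range is limited). The gripper opens to 85 mm and grips with 20 to 120 N. Pads are 22 mm wide; open, the fingers measure 114 mm over their backs; the gripper's body (76 mm by 85 mm) begins 54 mm behind the grasp point. The pads swing forward as they close: fully open they stand 13 mm farther back than shut.
Start: joints at [-1.275, 0.377, 0.081, 1.274, 0, 1.46], TCP at [0.227, -0.528, 0.248] pointing down, gripper open.
Joint ranges: [-2.72, 2.72], [-0.84, 1.66], [-1.02, 1.22], [-1.77, 2.12], [-1.37, 1.28], [-3.14, 3.14]. Speed limits (rad/s): [2.57, 2.57, 3.14, 3.14, 3.14, 3.14].

## Interface

Orientations are given as a unit quaternion [w, x, y, z].
In Python, from cell import readout, grab_frame, camera_info, env gives the robot as it stands.
- The arm moves only by the shell command python3 -m jog 'ROWS' [FORCE]. ROWS is JSON, one flat list of numbers, 7 for each row, row after row: the shift along the tool's x, y, z in m, then the turn, a rotation vector about the tool's x, y, z in degrees, then the opening, from -1 (shut) to 1 (fully open). In form: [tx, ty, tz, ax, ay, az, grip, tx, ty, tz, ax, ay, az, grip, ...]. A call has 1 to 20 rows; each row is the pose to reach, as a shift and turn from the pose commanded when the call began, along the tool's axes at that moment; what a row does not reach only later rows make up. A row lasts 1/8 s, in which the tool goes at most 62.5 mm and 10.7 degrees, less where a joint would pass 70% of its speed; a pose out of reach is approached as far as the arm can. A call with a gripper value outside its range is refused whole. The fingers move at their own pace and stop on an object; FORCE is the grip in N (left out, the last holds). Time passes only in rows, so rows that repeat a pose let the fingers close. It gives the time, the measured TCP pose, the force, the opening and the grip force at its end, in the units of the state.
- readout.sense(): the state, without advancing time (a new reading comes with each control period).
- grab_frame(name): name is "side" or "top" or "wrist"; returns the picture (384x512x3 uint8, red, green, blue); there is no depth.
- camera_info(name): a dict with "mtx" (3x3 intrinsics, pixels), "R" (3x3) and "t" (3): a world point X has camera coordinates R X + t; the wrist camera has in their place "T_tool_cam" (4x4, takes a point from camera to tool coordinates, whose origin is the TCP and whose axes are the flange's). Camera axes: x right, y down, z forward; pixel columns grow to the right and rows downward; lengths in m; the calibration is good to about 2 mm. A picture is of the moment at which its call begins: read the wrist's pose just before it. camera_info takes no time and is no camera call.
- env.finish_job(): hands the job in; it is judged then, once.
The state is a dict: "time": time; "joint_pos": joint angles; "joint_velocities": joint speeds; "joint_efforts": joint torques, N m; "tool_pos": TCP position; "tool_rot": TCP orientation; "ft_force": force on the tool from outside, world axes, zero at the start; "wrist_torque": the same for the moment, N m; "grip_width": finger opening in m; "finger_force": force on a finger pad.
Only numpy, scipy, OpenCV 4.12 (cv2) and the standard library are available. Lean on these libraries where they do the work, as an engineer would, in place of code of your own. Each camera call takes 0.05 s, during which the arm holds its last target. There are 200 camera calls.

## Working session

There is one attempt and no reset: what is moved stays moved. The work goes in short steps, Python scripts to look and compute and a shell command to move; the robot and the scene stay as the last step left them, time stands still between calls to the robot, and variables do not carry over. Pictures are saved under pics/ and viewed, at most 10 in all, crops included, and the job is handed in when it is done.

```bash
mkdir -p pics; ls; python3 - <<'E'
from cell import readout, grab_frame, camera_info
import cv2, numpy as np
s=readout.sense(); print(s['time'],s['tool_pos'],s['tool_rot'],s['grip_width'])
for n in ['side','top']:
    im=grab_frame(n); cv2.imwrite(f'pics/{n}0.png',im[:,:,::-1]); np.save(f'pics/{n}0.npy',im)
    c=camera_info(n); print(n,{k:np.round(v,4).tolist() for k,v in c.items()}, (-np.array(c['R']).T@np.array(c['t'])).round(3))
a=np.hstack([cv2.imread('pics/side0.png'),cv2.imread('pics/top0.png')])
print(np.round(camera_info('wrist')['T_tool_cam'],4).tolist())
E
```

```text
pics
0.0 [ 0.22679714 -0.52770162  0.24736257] [-1.01833679e-03  9.79486865e-01  2.01505424e-01 -9.39749817e-05] 0.08536980041856243
side {'mtx': [[462.4848, 0.0, 256.8132], [0.0, 462.4848, 192.5783], [0.0, 0.0, 1.0]], 'R': [[0.9996, -0.0175, -0.0209], [-0.0272, -0.5958, -0.8027], [0.0016, 0.8029, -0.5961]], 't': [-0.5615, 0.0566, 0.9522]} [ 0.561 -0.741  0.601]
top {'mtx': [[426.7911, 0.0, 254.0492], [0.0, 426.7911, 191.2689], [0.0, 0.0, 1.0]], 'R': [[-0.0307, -0.9994, -0.0162], [-0.9947, 0.0321, -0.0977], [0.0981, 0.0131, -0.9951]], 't': [-0.0307, 0.5583, 0.8978]} [ 0.466 -0.06   0.947]
[[0.0003, -0.954, -0.2998, 0.0764], [1.0, 0.0, 0.0008, 0.0002], [-0.0007, -0.2998, 0.954, -0.1257], [0.0, 0.0, 0.0, 1.0]]
```

View pics/side0.png

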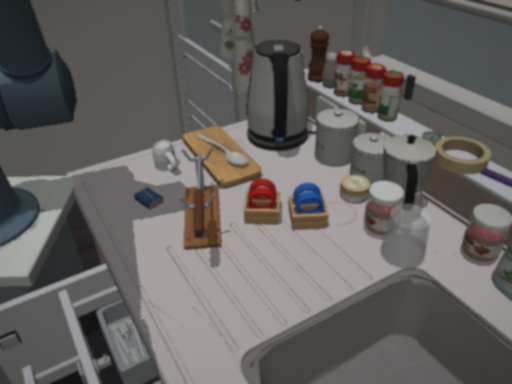

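View pics/top0.png

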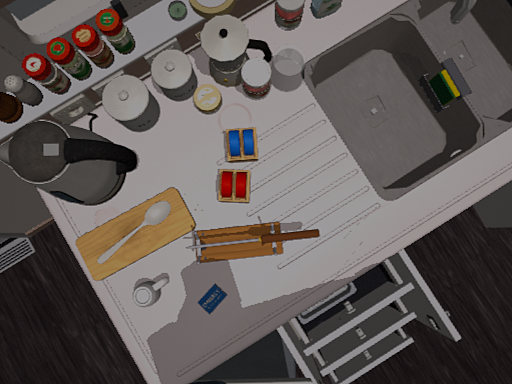

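```bash
cat > h.py <<'E'
import numpy as np, cv2
from cell import readout, grab_frame, camera_info
from scipy.spatial.transform import Rotation as Ro
def ray(n,uv,z):
    c=camera_info(n); R=np.array(c['R']); t=np.array(c['t'])
    d=R.T@np.linalg.inv(c['mtx'])@np.array([uv[0],uv[1],1.]); o=-R.T@t
    return o+d*(z-o[2])/d[2]
def proj(n,X):
    c=camera_info(n); p=np.array(c['mtx'])@(np.array(c['R'])@X+np.array(c['t'])); return p[:2]/p[2]
def blobs(im,f,mina=15):
    h=cv2.cvtColor(im,cv2.COLOR_RGB2HSV); m=f(h[...,0].astype(int),h[...,1].astype(int),h[...,2].astype(int)).astype(np.uint8)
    n,l,s,c=cv2.connectedComponentsWithStats(m)
    return [(c[i],s[i],l==i) for i in range(1,n) if s[i,4]>=mina]
E
python3 - <<'E'
from h import *
for n in ['top','side']:
    im=np.load(f'pics/{n}0.npy')
    for c,s,m in blobs(im,lambda h,s,v:((h<5)|(h>174))&(s>190)&(v>90)):
        print(n,'red',c.round(1),s)
t=np.load('pics/top0.npy')[120:275,170:340]; s=np.load('pics/side0.npy')[140:260,170:340]
cv2.imwrite('pics/c1.png',cv2.resize(t[:,:,::-1],None,fx=4.7,fy=3.8*4.7/3.8*.82,interpolation=cv2.INTER_CUBIC)[:600])
cv2.imwrite('pics/c2.png',cv2.resize(s[:,:,::-1],None,fx=4.7,fy=4.7,interpolation=cv2.INTER_CUBIC))
E
```

```text
top red [83.3 35.6] [ 72  25  24  22 228]
top red [58.3 48.8] [ 47  37  23  23 220]
top red [57.  47.2] [54 45  7  5 23]
top red [34.2 64.5] [ 22  53  24  23 231]
top red [226.4 183.9] [221 172  11  25 234]
top red [240.4 184.4] [236 173  10  24 225]
side red [365.6  64.8] [352  57  32  15  72]
side red [261.9 189.8] [249 179  26  23 303]
```

View pics/c1.png

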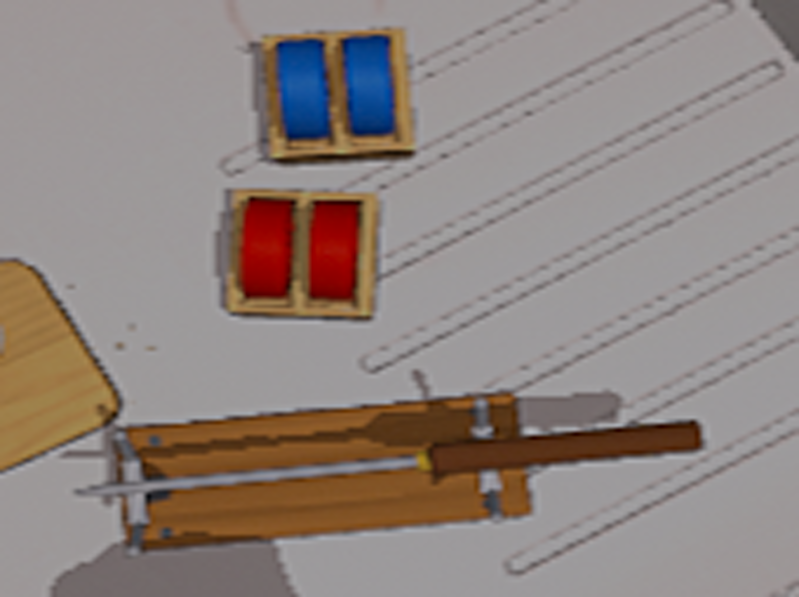

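View pics/c2.png

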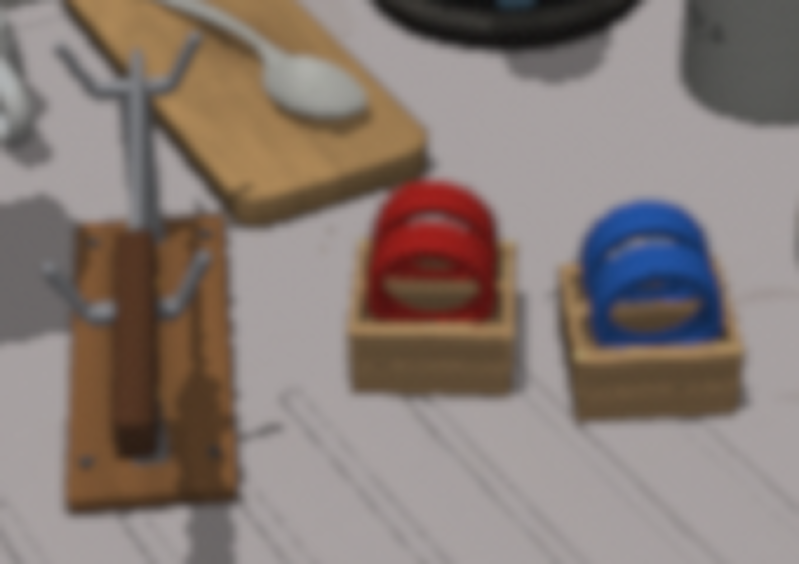

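```bash
python3 - <<'E'
from h import *
T=lambda x,y,z:ray('top',(170+x/4.7,120+y/3.854),z)
S=lambda x,y,z:ray('side',(170+x/4.7,140+y/4.7),z)
p=lambda n,*v:print(n,*[np.round(a,4)[:2] for a in v])
tip,fer=T(78,491,.1),T(420,463,.1); end=[T(702,422,.11),T(702,447,.11)]
p('tip,fer,end',tip,fer,*end); d=tip-fer;print('yaw rod',np.degrees(np.arctan2(d[1],d[0])))
d=tip-(end[0]+end[1])/2;print('yaw tip-end',np.degrees(np.arctan2(d[1],d[0])))
c=[T(120,430,.012),T(515,393,.012),T(530,513,.012),T(130,550,.012)]
p('base top',*c,sum(c)/4); d=(c[0]+c[3]-c[1]-c[2]);print(np.degrees(np.arctan2(d[1],d[0])))
c=[S(78,222,.012),S(225,214,.012),S(238,492,.012),S(70,505,.012)]
p('base side',*c,sum(c)/4)
c=[T(230,190,.036),T(378,195,.036),T(372,319,.036),T(228,312,.036)]
p('block top',*c,sum(c)/4); d=(c[0]+c[3]-c[1]-c[2]);print(np.degrees(np.arctan2(d[1],d[0])))
p('rings',ray('top',(226.4,183.9),.07),ray('top',(240.4,184.4),.07))
c=[S(350,322,.036),S(516,319,.036)];p('block front side',*c,sum(c)/2)
p('hole front side',S(433,300,.036))
# rod in side
p('tip side',S(138,50,.1)); p('handle end side',S(116,425,.11),S(154,425,.11))
E
```

```text
tip,fer,end [0.4428 0.0874] [ 0.4527 -0.0567] [ 0.4699 -0.1744] [ 0.4573 -0.1738]
yaw rod 93.92180578814545
yaw tip-end 94.54814906865354
base top [0.4741 0.0826] [ 0.4893 -0.1018] [ 0.4218 -0.1062] [0.4067 0.0791] [ 0.448  -0.0116]
94.69148110396712
base side [0.41   0.0797] [0.4781 0.0829] [ 0.4927 -0.1064] [ 0.4267 -0.1112] [ 0.4519 -0.0137]
block top [0.6063 0.026 ] [ 0.6012 -0.042 ] [ 0.5318 -0.0371] [0.5378 0.0284] [ 0.5692 -0.0062]
85.25892131516687
rings [0.57   0.0079] [ 0.568 -0.021]
block front side [ 0.5377 -0.0305] [ 0.6069 -0.0315] [ 0.5723 -0.031 ]
hole front side [ 0.5727 -0.0171]
tip side [0.4456 0.0865]
handle end side [ 0.4607 -0.1766] [ 0.4738 -0.1772]
```

```bash
cat >> h.py <<'E'
def rel(pos,yaw):
    s=readout.sense(); q=np.array(s['tool_rot']); R0=Ro.from_quat(q[[1,2,3,0]])
    a=np.radians(yaw); x=np.array([np.cos(a),np.sin(a),0]); z=np.array([0,0,-1.]); Rt=Ro.from_matrix(np.array([x,np.cross(z,x),z]).T)
    print('t',s['time'],'move',R0.inv().apply(np.array(pos)-s['tool_pos']).round(4),'turn',np.degrees((R0.inv()*Rt).as_rotvec()).round(2))
E
python3 -c "
from h import *
rel([.461,-.127,.22],94.5)"
```

```text
t 0.1 move [ 0.3734 -0.2757  0.028 ] turn [-8.000e-02 -7.000e-02 -7.125e+01]
```

```bash
python3 -m jog '[0.05,-0.037,0,0,0,-9,1, 0.1,-0.074,0.01,0,0,-18,1, 0.15,-0.11,0.015,0,0,-27,1, 0.2,-0.148,0.02,0,0,-36,1, 0.25,-0.185,0.028,0,0,-45,1, 0.3,-0.22,0.028,0,0,-54,1, 0.34,-0.25,0.028,0,0,-63,1, 0.3734,-0.2757,0.028,-0.08,-0.07,-71.25,1, 0.3734,-0.2757,0.028,-0.08,-0.07,-71.25,1, 0.3734,-0.2757,0.028,-0.08,-0.07,-71.25,1, 0.3734,-0.2757,0.028,-0.08,-0.07,-71.25,1, 0.3734,-0.2757,0.028,-0.08,-0.07,-71.25,1]'
python3 - <<'E'
from h import *
s=readout.sense();print(s['joint_pos'])
im=grab_frame('wrist'); cv2.imwrite('pics/w1.png',im[:,:,::-1]); np.save('pics/w1.npy',im)
np.save('pics/w1p.npy',np.r_[s['tool_pos'],s['tool_rot']])
rel([.461,-.127,.098],94.5)
E
```

```text
time: 1.6
tool_pos: [0.4608, -0.1285, 0.2203]
tool_rot: [0.001, 0.68, 0.734, -0.001]
ft_force: [0.0, -0.3, 0.1]
grip_width: 0.0853
finger_force: 0.0
[-0.40375746  0.19285455 -0.24372158  1.13317973 -0.00148588  1.09061193]
t 1.65 move [0.0016 0.0002 0.1223] turn [ 0.02  0.1  -0.11]
```

View pics/w1.png

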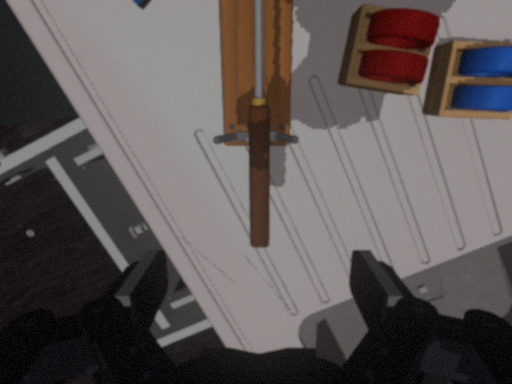

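The wrist picture shows the handle between ferrule (259,103) and end (260,246), midway between the open fingers; the rod runs up to (258,5), so the alignment looks right.

```bash
cat >> h.py <<'E'
def wray(uv,z,p):
    c=camera_info('wrist'); T=np.array(c['T_tool_cam']); R=Ro.from_quat(np.array(p[3:])[[1,2,3,0]]).as_matrix()
    o=R@T[:3,3]+p[:3]; d=R@T[:3,:3]@np.linalg.inv(c['mtx'])@np.array([uv[0],uv[1],1.])
    return o+d*(z-o[2])/d[2]
E
python3 - <<'E'
from h import *
p=np.load('pics/w1p.npy')
a,b,c=wray((259,103),.105,p),wray((260,246),.110,p),wray((258,5),.1,p)
print(a,b,c,np.degrees(np.arctan2(*(c-b)[1::-1])),np.degrees(np.arctan2(*(a-b)[1::-1])))
im=np.load('pics/w1.npy')
for q,s,m in blobs(im,lambda h,s,v:((h<5)|(h>174))&(s>190)&(v>50)): print(q,s, wray(q,.06,p))
# block top corners / fork 
for uv in [(359,7),(341,82),(418,93)]: print(wray(uv,.036,p))
E
```

```text
[ 0.4558564  -0.05850602  0.105     ] [ 0.46549465 -0.17225848  0.11      ] [0.45016624 0.00611053 0.1       ] 94.91173056550913 94.84310239668525
[403.95195195  27.29229229] [ 371    9   67   39 1998] [0.56955216 0.00872339 0.06      ]
[394.42490372  65.34082157] [ 362   50   64   32 1558] [ 0.56776505 -0.02039293  0.06      ]
[0.53671633 0.0265132  0.036     ]
[ 0.53067934 -0.0357271   0.036     ]
[ 0.60429769 -0.03984263  0.036     ]
```

```bash
python3 -m jog '[0.0035,0,0.03,0,0,0,1, 0.0035,0,0.06,0,0,-0.2,1, 0.0035,0,0.09,0,0,-0.4,1, 0.0035,0,0.11,0,0,-0.4,1, 0.0035,0,0.122,0,0,-0.4,1, 0.0035,0,0.122,0,0,-0.4,1, 0.0035,0,0.122,0,0,-0.4,-1, 0.0035,0,0.122,0,0,-0.4,-1, 0.0035,0,0.122,0,0,-0.4,-1, 0.0035,0,0.122,0,0,-0.4,-1, 0.0035,0,0.122,0,0,-0.4,-1, 0.0035,0,0.122,0,0,-0.4,-1, 0.0035,0,0.122,0,0,-0.4,-1, 0.0035,0,0.122,0,0,-0.4,-1]' 70
```

```text
time: 3.4
tool_pos: [0.4613, -0.1244, 0.0986]
tool_rot: [0.001, 0.676, 0.737, -0.0]
ft_force: [0.1, -0.1, 4.7]
grip_width: 0.0149
finger_force: 71.3
```

```bash
python3 -m jog '[0,0,-0.02,0,0,0,-1, 0,0,-0.045,0,0,0,-1, 0,0,-0.075,0,0,0,-1, 0,0,-0.1,0,0,0,-1, 0,0,-0.1,0,0,0,-1, 0,0,-0.1,0,0,0,-1]'
python3 -c "
from h import *
s=readout.sense();print(Ro.from_quat(np.array(s['tool_rot'])[[1,2,3,0]]).as_matrix().round(4))
rel([.549,-.270,.20],85.7);rel([.549,-.270,.05],85.7)"
```

```text
time: 4.15
tool_pos: [0.4603, -0.1239, 0.197]
tool_rot: [-0.0, 0.676, 0.737, -0.001]
ft_force: [-0.1, 0.7, -1.1]
grip_width: 0.0147
finger_force: 70.6
[[-0.0854  0.9963 -0.0011]
 [ 0.9963  0.0854 -0.0012]
 [-0.001  -0.0012 -1.    ]]
t 4.15 move [-0.1531  0.0759 -0.0029] turn [-0.07  0.07  9.2 ]
t 4.15 move [-0.1529  0.0761  0.1471] turn [-0.07  0.07  9.2 ]
```

```bash
python3 -m jog '[-0.03,0.01,0,0,0,1,-1, -0.07,0.025,0,0,0,3,-1, -0.11,0.045,0,0,0,5,-1, -0.14,0.06,0,0,0,7,-1, -0.153,0.072,0,0,0,9.2,-1, -0.153,0.076,0,0,0,9.2,-1, -0.153,0.076,0.02,0,0,9.2,-1, -0.153,0.076,0.05,0,0,9.2,-1, -0.153,0.076,0.085,0,0,9.2,-1, -0.153,0.076,0.12,0,0,9.2,-1, -0.153,0.076,0.14,0,0,9.2,-1, -0.153,0.076,0.147,0,0,9.2,-1, -0.153,0.076,0.147,0,0,9.2,-1, -0.153,0.076,0.147,0,0,9.2,-1]'
python3 - <<'E'
from h import *
for n in ['side','top']:
    im=grab_frame(n); np.save(f'pics/{n}1.npy',im)
a=cv2.resize(np.load('pics/top1.npy')[150:250,200:400],None,fx=4,fy=3,interpolation=cv2.INTER_CUBIC)
b=cv2.resize(np.load('pics/side1.npy')[150:300,200:340],None,fx=2.8571*2,fy=2,interpolation=cv2.INTER_CUBIC)
cv2.imwrite('pics/c3.png',np.vstack([a,b])[:,:,::-1])
E
```

```text
time: 5.9
tool_pos: [0.5506, -0.2706, 0.0527]
tool_rot: [0.002, 0.733, 0.68, -0.0]
ft_force: [0.0, 0.4, -0.8]
grip_width: 0.0153
finger_force: 70.5
```

View pics/c3.png

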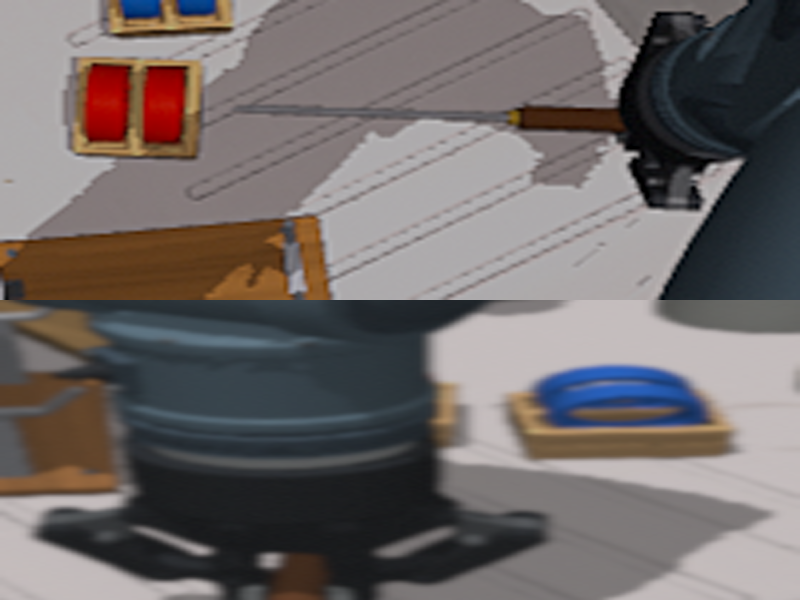

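The top crop (upper half) shows the rod from the ferrule (515,119) to the tip (237,109), pointing at the middle of the red rings (x 85 to 185, y 65 to 145). The arm hides the red block in the side view.

```bash
python3 - <<'E'
from h import *
T=lambda x,y,z:ray('top',(200+x/4,150+y/3),z)
t,f=T(237,109,.054),T(512,119,.054); d=(t-f)/np.linalg.norm(t-f)
print(t,f,np.degrees(np.arctan2(d[1],d[0])), 'at rings', t+d*.07, t+d*.1)
im=np.load('pics/top1.npy')
for q,s,m in blobs(im,lambda h,s,v:((h<5)|(h>174))&(s>190)&(v>90)):
    if q[1]>150: print(q,ray('top',q,.07))
s=readout.sense();print(s['tool_pos'],Ro.from_quat(np.array(s['tool_rot'])[[1,2,3,0]]).as_matrix().round(4))
o=np.array(s['tool_pos'])+.135*np.array([.075,.9972,0]); rel(o,85.7)
rel([.569-.13*.075,-.006-.13*.9972,.0525],85.7)
E
```

```text
[ 0.56446571 -0.05989953  0.054     ] [ 0.55274934 -0.20387165  0.054     ] 85.3475541531187 at rings [0.5701435  0.00986982 0.054     ] [0.57257684 0.03977098 0.054     ]
[226.42083333 183.90416667] [0.56997498 0.00790547 0.07      ]
[240.40444444 184.36      ] [ 0.56808173 -0.021043    0.07      ]
[ 0.55064394 -0.27084181  0.05279749] [[ 0.0748  0.9972  0.0024]
 [ 0.9972 -0.0748 -0.0029]
 [-0.0027  0.0026 -1.    ]]
t 6.0 move [ 0.135   0.     -0.0004] turn [0.15 0.16 0.01]
t 6.0 move [ 1.355e-01 -1.500e-03 -1.000e-04] turn [0.15 0.16 0.01]
```

```bash
python3 -m jog '[0.01,0,0,0,0,0,-1, 0.025,0,0,0,0,0,-1, 0.04,0,0,0,0,0,-1, 0.055,0,0,0,0,0,-1, 0.07,-0.001,0,0,0,0,-1, 0.085,-0.001,0,0,0,0,-1, 0.1,-0.001,0,0,0,0,-1, 0.115,-0.001,0,0,0,0,-1, 0.128,-0.001,0,0,0,0,-1, 0.135,-0.001,0,0,0,0,-1, 0.135,-0.001,0,0,0,0,-1, 0.135,-0.001,0,0,0,0,-1]'
python3 - <<'E'
from h import *
im=grab_frame('top'); a=cv2.resize(im[150:250,180:380],None,fx=4,fy=4,interpolation=cv2.INTER_CUBIC)
cv2.imwrite('pics/c4.png',a[:,:,::-1])
E
```

```text
time: 7.5
tool_pos: [0.5591, -0.1361, 0.0514]
tool_rot: [0.001, 0.733, 0.68, -0.0]
ft_force: [1.0, 0.1, -1.3]
grip_width: 0.0148
finger_force: 70.5
```

View pics/c4.png

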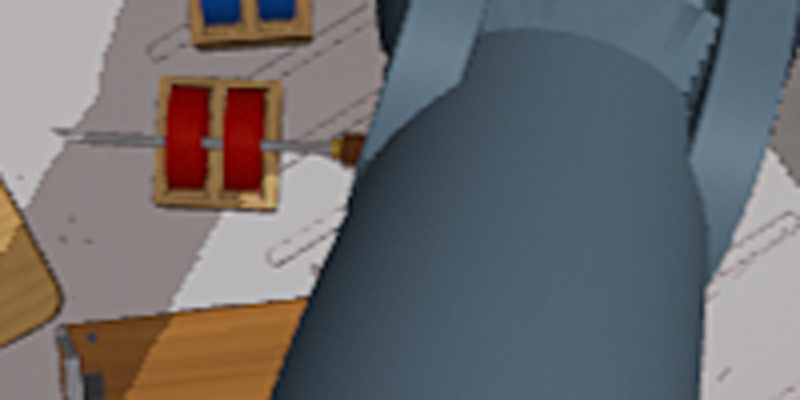

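The rod is through both red rings: its tip shows at (55,133), it is visible between the rings at (213,145), and the ferrule is at (335,150). Now the lift.

```bash
python3 -m jog '[0,0,-0.005,0,0,0,-1, 0,0,-0.01,0,0,0,-1, 0,0,-0.015,0,0,0,-1, 0,0,-0.022,0,0,0,-1, 0,0,-0.03,0,0,0,-1, 0,0,-0.04,0,0,0,-1, 0,0,-0.05,0,0,0,-1, 0,0,-0.062,0,0,0,-1, 0,0,-0.075,0,0,0,-1, 0,0,-0.09,0,0,0,-1, 0,0,-0.105,0,0,0,-1, 0,0,-0.12,0,0,0,-1, 0,0,-0.135,0,0,0,-1, 0,0,-0.145,0,0,0,-1, 0,0,-0.15,0,0,0,-1, 0,0,-0.15,0,0,0,-1, 0,0,-0.15,0,0,0,-1, 0,0,-0.15,0,0,0,-1]'
python3 - <<'E'
from h import *
im=grab_frame('top'); b=grab_frame('side'); w=grab_frame('wrist')
a=np.hstack([cv2.resize(im[130:280,150:350],(400,300)),cv2.resize(b[60:260,150:350],(400,300))])
cv2.imwrite('pics/c5.png',np.vstack([a,cv2.resize(np.hstack([w,w*0]),(800,300))])[:,:,::-1])
rel([.4608,-.1244,.2],94.9); rel([.4608,-.1244,.1],94.9)
E
```

```text
time: 9.8
tool_pos: [0.5585, -0.1353, 0.2008]
tool_rot: [0.0, 0.733, 0.68, -0.001]
ft_force: [0.5, -0.1, -1.5]
grip_width: 0.0147
finger_force: 70.4
t 9.95 move [ 0.0036 -0.0985  0.001 ] turn [-0.    0.09 -9.2 ]
t 9.95 move [ 0.0037 -0.0985  0.101 ] turn [-0.    0.09 -9.2 ]
```

View pics/c5.png

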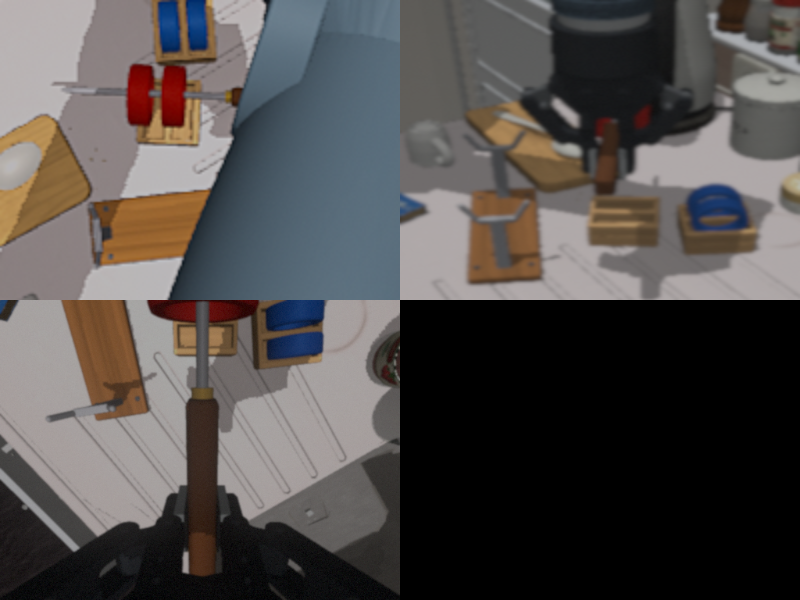

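Both red rings hang on the rod (top crop, about (140,95) and (175,95)), and their block is empty. Next, back over the stand.

```bash
python3 -m jog '[0,-0.006,0,0,0,-0.5,-1, 0,-0.014,0,0,0,-1.3,-1, 0.001,-0.024,0,0,0,-2.3,-1, 0.001,-0.035,0,0,0,-3.4,-1, 0.002,-0.047,0,0,0,-4.6,-1, 0.002,-0.059,0,0,0,-5.8,-1, 0.003,-0.071,0,0,0,-6.9,-1, 0.003,-0.082,0,0,0,-7.9,-1, 0.0037,-0.091,0,0,0,-8.7,-1, 0.0037,-0.096,0,0,0,-9.1,-1, 0.0037,-0.0985,0,0,0,-9.2,-1, 0.0037,-0.0985,0,0,0,-9.2,-1, 0.0037,-0.0985,0,0,0,-9.2,-1, 0.0037,-0.0985,0,0,0,-9.2,-1, 0.0037,-0.0985,0.01,0,0,-9.2,-1, 0.0037,-0.0985,0.025,0,0,-9.2,-1, 0.0037,-0.0985,0.035,0,0,-9.2,-1, 0.0037,-0.0985,0.04,0,0,-9.2,-1, 0.0037,-0.0985,0.04,0,0,-9.2,-1, 0.0037,-0.0985,0.04,0,0,-9.2,-1]'
python3 - <<'E'
from h import *
im=grab_frame('top'); b=grab_frame('side')
a=np.hstack([cv2.resize(im[190:290,170:303],(400,300)),cv2.resize(b[90:260,130:300],(400,300))])
cv2.imwrite('pics/c6.png',a[:,:,::-1])
rel([.4608,-.1244,.1],94.9)
E
```

```text
time: 12.45
tool_pos: [0.4613, -0.1246, 0.1617]
tool_rot: [0.001, 0.676, 0.737, -0.0]
ft_force: [0.2, -0.1, -0.7]
grip_width: 0.0149
finger_force: 70.4
t 12.55 move [ 0.0004 -0.0006  0.0618] turn [ 0.07  0.13 -0.  ]
```

View pics/c6.png

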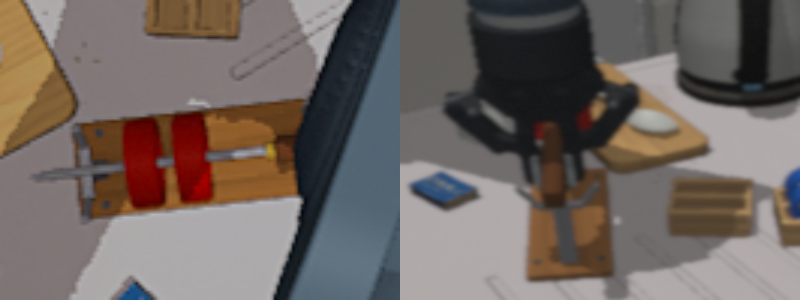

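The rod crosses the far fork (85,170), and both rings (145,160) and (192,155) are between the forks. Lowering.

```bash
python3 -m jog '[0,0,0.008,0,0,0,-1, 0,0,0.018,0,0,0,-1, 0,0,0.028,0,0,0,-1, 0,0,0.038,0,0,0,-1, 0,0,0.047,0,0,0,-1, 0,0,0.053,0,0,0,-1, 0,0,0.057,0,0,0,-1, 0,0,0.06,0,0,0,-1, 0,0,0.062,0,0,0,-1, 0,0,0.062,0,0,0,-1, 0,0,0.062,0,0,0,-1]'
```

```text
time: 13.92
tool_pos: [0.4611, -0.1246, 0.0994]
tool_rot: [0.001, 0.676, 0.737, -0.0]
ft_force: [-0.4, 0.8, -1.1]
grip_width: 0.0148
finger_force: 70.4
```

```bash
python3 -m jog '[0,0,0.0006,0,0,0,-1, 0,0,0.0012,0,0,0,-1, 0,0,0.0012,0,0,0,-1, 0,0,0.0012,0,0,0,-1]'
```

```text
time: 14.42
tool_pos: [0.4613, -0.1246, 0.0986]
tool_rot: [0.001, 0.676, 0.737, -0.0]
ft_force: [-2.2, -0.8, 6.7]
grip_width: 0.0152
finger_force: 71.5
```

```bash
python3 -m jog '[0,0,-0.0005,0,0,0,-0.6, 0,0,-0.0005,0,0,0,-0.5, 0,0,-0.0005,0,0,0,-0.4, 0,0,-0.0005,0,0,0,-0.2, 0,0,-0.0005,0,0,0,0, 0,0,-0.0005,0,0,0,0.3, 0,0,-0.0005,0,0,0,0.3, 0,0,-0.0005,0,0,0,0.3, 0,0,-0.01,0,0,0,0.3, 0,0,-0.03,0,0,0,0.3, 0,0,-0.06,0,0,0,0.3, 0,0,-0.09,0,0,0,0.3, 0,0,-0.12,0,0,0,0.3, -0.05,0,-0.14,0,0,0,0.3, -0.1,0,-0.14,0,0,0,0.3, -0.15,0,-0.14,0,0,0,0.3, -0.18,0,-0.14,0,0,0,0.3, -0.18,0,-0.14,0,0,0,0.3, -0.18,0,-0.14,0,0,0,0.3]'
python3 - <<'E'
from h import *
im=grab_frame('top'); b=grab_frame('side')
a=np.hstack([cv2.resize(im[190:290,170:330],(480,300)),cv2.resize(b[110:260,150:300],(300,300))])
cv2.imwrite('pics/c7.png',a[:,:,::-1])
E
```

```text
time: 16.8
tool_pos: [0.4761, -0.303, 0.2387]
tool_rot: [0.001, 0.676, 0.737, -0.0]
ft_force: [0.8, 0.4, -0.2]
grip_width: 0.0558
finger_force: 0.0
```

View pics/c7.png

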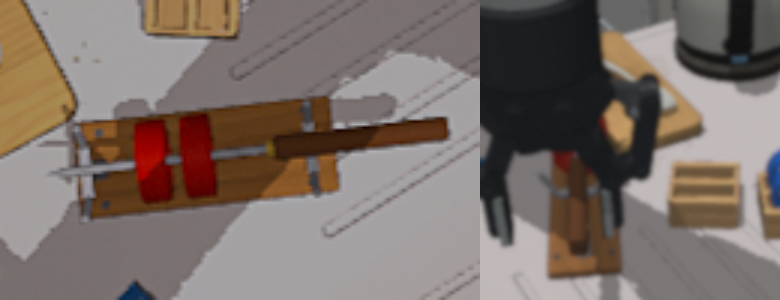

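The skewer lies across both forks with the two red rings at (152,160) and (198,155) between them, and the gripper is clear.

```bash
python3 -m jog '[0,0,0,0,0,0,0.3,0,0,0,0,0,0,0.3,0,0,0,0,0,0,0.3,0,0,0,0,0,0,0.3,0,0,0,0,0,0,0.3,0,0,0,0,0,0,0.3,0,0,0,0,0,0,0.3,0,0,0,0,0,0,0.3]'; python3 -c "
from cell import env; print(env.finish_job())"
```

```text
time: 17.9
tool_pos: [0.4763, -0.3037, 0.2384]
tool_rot: [0.001, 0.676, 0.737, -0.0]
ft_force: [-0.5, 0.5, 0.1]
grip_width: 0.0552
finger_force: 0.0
the job is handed in; nothing more can be done
None
```

I handed the job in at about 18 s: the skewer is back across both forks the way round it was, with both red rings hanging between them and the gripper clear; the hand-in returned no verdict.

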